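Counter-hold the hidden bolt head behind the bracket

ROBOT

A 6-joint arm with a two-finger parallel gripper is mounted at the origin on the work surface. World frame = base frame: x ahead of the robot, y to its left, z up, the work surface at z = 0. Lengths are in m, angles in rad, forces in N, time in s.
With the tool pointing down it reaches from about 0.4 to 0.825 m from the base axis. Payload 7 kg.
Tool frame: the origin (TCP) lies at the very end of the fingers, on their centre line; the grasp point (between the pads) lies manip.pinch_z behind it (manip.pinch_z is the distance from the TCP to the grasp point, in m); z points along the fingers, y is the line along which they close (so a half turn about z gives the same grasp; the last joint's range is limited). The gripper opens to 88 mm and grips with 3 to 60 N. Pads are 19 mm wide; open, the fingers measure 130 mm over their backs; the gripper's body (78 mm by 193 mm) begins 47 mm behind the grasp point.
Start: joints at [1.411, 0.359, 0.012, 0, -1.224, -0.288], TCP at [0.292, 0.608, 0.199] pointing down, gripper open.
Joint ranges: [-3.07, 3.07], [-1.43, 2.12], [-1.02, 1.25], [-3.03, 1.67], [-3.05, -0], [-3.03, 3.03]. Speed limits (rad/s): [2.39, 2.39, 3.01, 3.14, 3.14, 3.14].

INTERFACE

Orientations are given as a unit quaternion [x, y, z, w].
In Python, from rig import manip, read_camera, regions_of gives the robot as it stands. The module is installed in compiled form; this text tells all that it offers.
- The arm moves only by the tool send_rows, never from a script. Its argument "targets" is a list of rows, each an object of numbers: "dx", "dy", "dz": the shift along the world's x, y, z in mm; "rx", "ry", "rz": the turn, a rotation vector about the world's x, y, z in degrees; "jaw": the opening, from 0 (shut) to 1 (fully open). In form: [{"dx": .., "dy": .., "dz": .., "rx": .., "ry": .., "rz": .., "jaw": ..}, ...]. A call has exactly 8 rows; each row is the pose to reach, as a shift and turn from the pose commanded when the call began; what a row does not reach only later rows make up. A row lasts 1/12 s, in which the tool goes at most 41.7 mm and 7.16 degrees, less where a joint would pass 70% of its speed; a pose out of reach is approached as far as the arm can. A call with a gripper value outside its range is refused whole. The fingers move at their own pace and stop on an object; "grip_force" is the grip in N (left out, the last holds). Time passes only in rows, so rows that repeat a pose let the fingers close, or fill a call up. It gives the time, the measured TCP pose, the force, the opening and the grip force at its end, in the units of the state.
- manip.get_state(): the state, without advancing time (a new reading comes with each control period).
- read_camera(name): name is "scene" or "side" or "wrist"; returns a dict with "image" (400x640x3 uint8, red, green, blue), "K" (3x3 intrinsics, pixels), "eye" and "attitude" of the camera in the world. Camera axes: x right, y down, z forward; pixel columns grow to the right and rows downward; lengths in m; the calibration is good to about 2 mm. The wrist camera is an equidistant fisheye: a pixel r from the principal point sees the ray r / f radians off the axis. A picture is of the moment at which its call begins. There is no depth.
- manip.sign_off(): hands the job in; it is judged then, once.
Trained networks look in a picture, given as the dict that the camera call returned (one of the last four; its "shot" number tells which), for a name from the list of things; names that differ only in an ending like _2 or _b are one class to them, and where a whole thing is asked for, a point or a joint stands for the part that bears it (a point fixed in the world has none). Each returns a list of dicts, best first, with "p" (0 to 1); they miss things now and then, are a little off and sometimes report something else, mostly with a low value. They report only what shows in the picture. A call takes as long as a camera call.
- regions_of(picture, query): "region" (400x640 bool, what is visible of it) and "at" ([row, column] in pixels, amid what is visible of it).
The state is a dict: "time": time; "q": joint angles; "dq": joint speeds; "tau": joint torques, N m; "tcp_pos": TCP position; "ee_rot": TCP orientation; "wrist_force": force on the tool from outside, world axes, zero at the start; "moment": the same for the moment, N m; "opening": opening from 0.0 (shut) to 1.0 (fully open); "gripper_force": force on a finger pad.
Only numpy, scipy, OpenCV 4.12 (cv2) and the standard library are available. Lean on these libraries where they do the work, as an engineer would, in place of code of your own. Each camera call takes 0.05 s, during which the arm holds its last target. There are 200 camera calls.

TASK

The spanner on the nut at the front of the steel bracket is sagging onto a wood offcut, because the bolt turns along with it. Reach down into the narrow gap behind the bracket, grip the hidden brass bolt head by two of its flats (squeeze with less than 40 N, brass bruises), turn it until the spanner is level and clear of the offcut, and finish while still holding the head so that it cannot turn. Move the spanner only through the bolt head, do not push hard on the bracket or the board behind it, and leave the offcut, mallet, glue bottle and tea glass undisturbed.

Things in the scene. Friction and masses are not known exactly. Their poses are not given: they have to be found in the camera images.
- stand: fixed stand: wood plinth 125 x 80 x 20 mm (x, y, z) with a steel bracket and a wood backboard standing upright on it. The gap between them is 51 mm wide along x, open at the top and both ends, its floor 20 mm above the bench. Origin on the bench straight below the bolt head's centre; x runs along the bolt from backboard to bracket (front is +x), y along the gap to the side where the spanner points, z up
- bracket: upright plate of the dark steel bracket, 6 mm thick, at 26 to 32 mm along the stand's x, 20 to 150 mm above the bench, 70 mm wide, with a short foot at the front. Origin and axes are those of stand
- backboard: upright wood board, 18 mm thick, at -25 to -43 mm along the stand's x, 20 to 150 mm above the bench, 70 mm wide. Origin and axes are those of stand
- bolt_head: hexagonal brass bolt head in the middle of the gap, 125 mm above the bench: 30 mm across flats, 35 across corners, 16 thick along the bolt; a steel sleeve of 18 mm diameter joins it to the bracket. Origin at its centre. Its x is the level bolt axis; one pair of flats faces its own +y and -y (fingers close along y, coming along -z). At bolt 0 its y is level and its z up
- bolt (a joint): angle in rad of bolt, nut and spanner, which turn together about the bolt axis: 0 = spanner level, positive = its tip sags (a turn about the stand's -x). Starts at about 0.2 to 0.4, the spanner lying on the offcut. The bolt turns almost freely: without a hold the spanner drops (0.1 to 0.2 N m)
- spanner: steel spanner and hexagonal brass nut in front of the bracket, fixed to the bolt. Origin at the centre of the bolt head, axes as bolt_head; the spanner lies 41 mm along its x and stretches to 198 mm along its y, 16 mm high and 7 mm thick, with a 28 mm round end; 0.1 to 0.2 kg
- offcut: loose upright wood block 40 x 40 x 85 mm under the spanner, on which the spanner rests at first. Origin at the centre of its underside
- mallet: bystander: wood mallet lying on the bench, head 110 x 70 x 60 mm, handle 150 mm long along its y. Origin under the centre of the head
- glue: bystander: white glue bottle, diameter 48 mm, 130 mm high. Origin at the centre of its underside
- tea_glass: bystander: amber tea glass, rim diameter 56 mm, 85 mm high. Origin at the centre of its underside

How it is judged:
By the outcome, as a careful person would: the job done as asked, in the order asked, and still so for the second after the job is handed in, while the arm keeps its last pose, push and grip.
It also fails if it takes over 32 s, if anything falls off the work surface, if the arm or the gripper's body presses on something with over 40 N, if the wrist force passes 120 N, or if a joint passes its speed limit or range.

## Working session

There is one attempt and no reset: what is moved stays moved. The work goes in short steps, Python scripts to look and compute and a tool call to move; the robot and the scene stay as the last step left them, time stands still between calls to the robot, and variables do not carry over. Pictures are saved under pics/ and viewed, at most 10 in all, crops included, and the job is handed in when it is done.

Besides the shell and the picture viewer there is one more tool, called after "Emit:" by a JSON object that holds its "method" and its "body". send_rows: Moves the arm, as the interface text tells. Its arguments: {"type":"object","properties":{"targets":{"type":"array"},"grip_force":{"type":"number"}},"required":["targets"]}

```bash
mkdir -p pics; cat > h.py <<'E'
import numpy as np, cv2
from scipy.spatial.transform import Rotation as R
from rig import manip, read_camera, regions_of
def Rm(a):
    a=np.array(a,float)
    return a if a.shape==(3,3) else R.from_quat(a).as_matrix()
def ray(c,rc):
    K=np.array(c["K"]);u=(rc[1]-K[0,2])/K[0,0];v=(rc[0]-K[1,2])/K[1,1]
    d=Rm(c["attitude"])@np.array([u,v,1.]);return np.array(c["eye"]),d/np.linalg.norm(d)
def onz(c,rc,z):
    e,d=ray(c,rc);return e+d*(z-e[2])/d[2]
def proj(c,P):
    p=(np.atleast_2d(P)-np.array(c["eye"]))@Rm(c["attitude"]);K=np.array(c["K"])
    return np.c_[K[0,0]*p[:,0]/p[:,2]+K[0,2],K[1,1]*p[:,1]/p[:,2]+K[1,2]]
def save(c,n): cv2.imwrite("pics/"+n,np.ascontiguousarray(c["image"][:,:,::-1]))
E
python3 - <<'E'
from h import *
np.set_printoptions(precision=3,suppress=True)
ims=[]
for n in ("scene","side"):
    c=read_camera(n);ims.append(c["image"]);print(n,c["eye"],c["attitude"],c["K"])
    for q in "stand bracket backboard bolt_head spanner offcut mallet glue tea_glass".split():
        r=regions_of(c,q)
        for x in r[:1]:
            ys,xs=np.nonzero(x["region"]);print(q,round(x["p"],2),x["at"],xs.min(),xs.max(),ys.min(),ys.max(),len(xs))
    save(c,n+"0.png")
print(manip.get_state(),manip.pinch_z)
E
```

```text
scene [0.857 0.396 0.953] [ 0.241  0.933 -0.258 -0.063] [[503.713   0.    318.39 ]
 [  0.    503.713 197.79 ]
 [  0.      0.      1.   ]]
stand 0.94 [241.1, 399.8] 357 435 194 330 4018
bracket 0.65 [246.9, 378.9] 359 398 208 272 1082
backboard 0.85 [222.7, 411.4] 397 430 193 253 1202
bolt_head 0.76 [220.5, 401.3] 391 407 213 230 189
spanner 0.89 [274.0, 399.8] 374 435 224 331 886
offcut 0.78 [286.8, 399.2] 383 415 265 306 747
mallet 0.71 [310.4, 339.4] 297 380 271 397 3702
glue 0.73 [206.7, 310.3] 301 324 181 226 850
tea_glass 0.79 [178.9, 339.0] 325 349 158 198 830
side [0.469 0.525 0.437] [-0.102  0.866 -0.485  0.071] [[379.637   0.    315.354]
 [  0.    379.637 206.628]
 [  0.      0.      1.   ]]
stand 0.68 [276.9, 359.1] 298 404 202 364 6526
bracket 0.85 [254.5, 345.1] 328 352 202 297 1024
backboard 0.57 [256.7, 388.1] 376 398 207 305 1425
bolt_head 0.75 [293.0, 317.3] 298 339 216 364 1196
spanner 0.7 [296.5, 317.8] 297 340 216 364 1443
offcut 0.76 [309.3, 323.3] 305 339 276 343 1660
mallet 0.9 [296.2, 233.7] 171 289 251 394 6145
glue 0.76 [206.6, 317.2] 307 331 175 240 1161
tea_glass 0.55 [204.5, 362.2] 349 378 186 229 900
{'time': 1.0, 'q': array([ 1.411,  0.359,  0.012, -0.   , -1.224, -0.288]), 'dq': array([-0.001,  0.   ,  0.001,  0.   , -0.   , -0.   ]), 'tau': array([ -0.001, -58.239,  29.33 ,   7.003,   0.012,  -0.   ]), 'tcp_pos': array([0.292, 0.608, 0.199]), 'ee_rot': array([ 0.975, -0.222, -0.   ,  0.   ]), 'wrist_force': array([-0.053,  0.195,  0.478]), 'moment': array([ 0.005, -0.028, -0.001]), 'gripper_force': 0.0, 'opening': 0.9971071397159534} 0.0188
```

View pics/scene0.png

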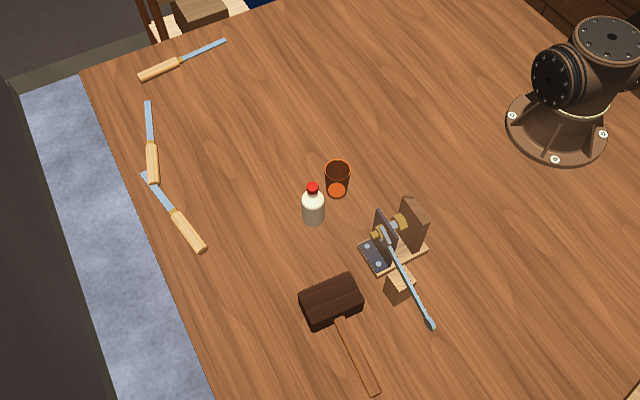

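View pics/side0.png

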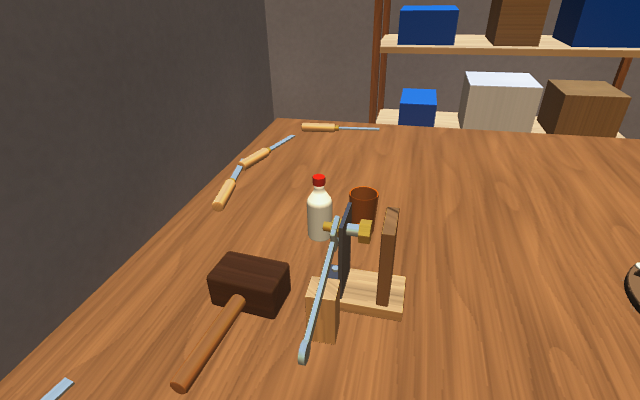

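```bash
python3 - <<'E'
from h import *
a=cv2.imread("pics/scene0.png")[185:335,352:442];b=cv2.imread("pics/side0.png")[195:345,292:412]
# 3.7x
im=np.hstack([cv2.resize(i,None,fx=3.7,fy=3.7,interpolation=cv2.INTER_CUBIC) for i in (a,b)])
for k in range(0,150,10):
    y=int(k*3.7);cv2.putText(im,str(185+k),(0,y+4),0,.3,(0,255,255),1);cv2.putText(im,str(195+k),(335,y+4),0,.3,(0,255,255),1)
for k in range(0,90,10): cv2.putText(im,str(352+k),(int(k*3.7)-8,550),0,.3,(255,255,0),1)
for k in range(0,120,10): cv2.putText(im,str(292+k),(333+int(k*3.7)-8,550),0,.3,(255,255,0),1)
cv2.imwrite("pics/crop.png",im);print(im.shape)
E
```

```text
(555, 777, 3)
```

View pics/crop.png

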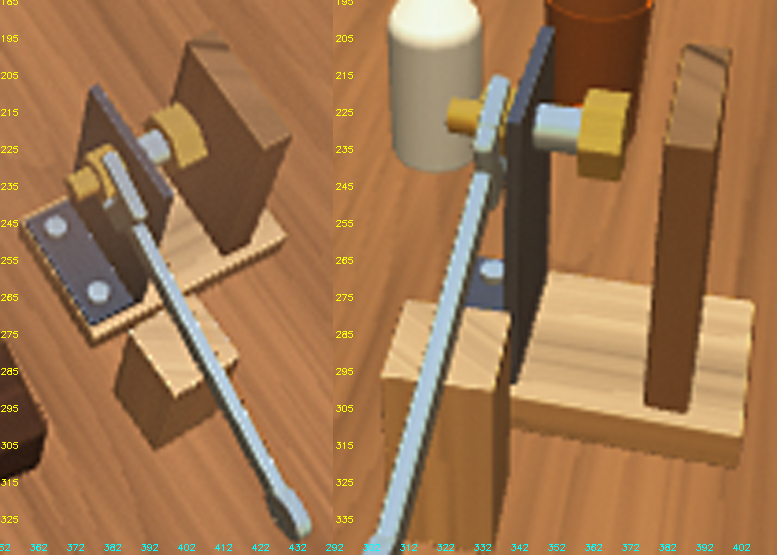

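```bash
cat > fit.py <<'E'
from h import *
from scipy.optimize import least_squares
S=[((29,-35,150),377.7,208.2),((29,35,150),398.5,236.9),((-25,-35,150),402.8,196.6),((-25,35,150),422.8,226.1),((-43,35,150),430.4,222),((-25,35,20),412.8,253.9),((-43,35,20),418.8,250.7)]
D=[((29,-35,150),351.2,203.1),((29,35,150),341.2,228),((28,35,20),340.6,299),((-25,35,150),382.5,233.6),((-43,35,150),394.7,235.5),((-25,-35,150),386.9,207.2),((-43,-35,150),399.3,208.5),((-25,35,20),376.6,304.5),((-43,35,20),387.9,306.4)]
cs,cd=read_camera("scene"),read_camera("side")
def w(p,P):
    c,s=np.cos(p[2]),np.sin(p[2]);P=np.atleast_2d(P)/1000.
    return np.c_[p[0]+c*P[:,0]-s*P[:,1],p[1]+s*P[:,0]+c*P[:,1],P[:,2]]
def tip(t): return (43,184*np.cos(t),125-184*np.sin(t))
def res(p,k=7):
    r=[]
    for c,L,tp in ((cs,S,(429.8,322.3)),(cd,D,(303,352))):
        r.append((proj(c,w(p,[l[0] for l in L]))-np.array([l[1:] for l in L])).ravel())
        r.append((proj(c,w(p,tip(p[3])))-tp).ravel())
    return np.concatenate(r)
b=onz(cs,(220.5,401.3),.125)
best=min((least_squares(res,[b[0],b[1],y,.3],loss="soft_l1") for y in np.arange(-3,3,.7)),key=lambda s:s.cost)
np.set_printoptions(precision=3,suppress=True)
print(b,best.x,np.degrees(best.x[2]),best.cost);print(res(best.x).reshape(-1,2).round(1).tolist())
np.save("p.npy",best.x)
for q,z in (("mallet",.03),("glue",.065),("tea_glass",.04),("offcut",.05)):
    for c in (cs,cd): 
        r=regions_of(c,q)
        if r: print(q,onz(c,r[0]["at"],z)[:2])
E
python3 fit.py
```

```text
[0.512 0.079 0.125] [ 0.516  0.08  -0.01   0.294] -0.5817822223798986 11.16247856688879
[[0.0, -1.3], [0.1, 0.2], [-0.3, -1.7], [1.1, -1.9], [1.8, -2.1], [-0.1, 0.4], [1.4, -0.3], [-0.1, 0.8], [-1.1, -1.1], [-0.6, 0.2], [-0.3, 0.5], [-1.0, -0.1], [0.8, -0.2], [-0.0, -1.0], [0.2, -0.9], [-1.0, 1.1], [0.0, 1.3], [-0.1, -0.0]]
mallet [0.683 0.144]
mallet [0.698 0.154]
glue [ 0.628 -0.059]
glue [ 0.624 -0.073]
tea_glass [ 0.537 -0.107]
tea_glass [ 0.548 -0.127]
offcut [0.567 0.168]
offcut [0.554 0.163]
```

Emit:
{"method": "send_rows", "body": {"targets": [{"dx": 16, "dy": -30, "dz": 20, "rz": 3, "jaw": 1}, {"dx": 32, "dy": -66, "dz": 36, "rz": 6, "jaw": 1}, {"dx": 48, "dy": -102, "dz": 52, "rz": 9, "jaw": 1}, {"dx": 64, "dy": -138, "dz": 66, "rz": 12, "jaw": 1}, {"dx": 80, "dy": -174, "dz": 78, "rz": 15, "jaw": 1}, {"dx": 96, "dy": -210, "dz": 88, "rz": 18, "jaw": 1}, {"dx": 112, "dy": -246, "dz": 95, "rz": 21, "jaw": 1}, {"dx": 128, "dy": -282, "dz": 101, "rz": 25, "jaw": 1}]}}

```text
invalid input
```

Emit:
{"method": "send_rows", "body": {"targets": [{"dx": 14, "dy": -36, "jaw": 1}, {"dx": 28, "dy": -72, "jaw": 1}, {"dx": 42, "dy": -108, "jaw": 1}, {"dx": 56, "dy": -144, "jaw": 1}, {"dx": 70, "dy": -180, "jaw": 1}, {"dx": 84, "dy": -216, "jaw": 1}, {"dx": 96, "dy": -246, "jaw": 1}, {"dx": 96, "dy": -246, "jaw": 1}]}}

```text
invalid input
```

Emit:
{"method": "send_rows", "body": {"targets": [{"dx": 16, "dy": -30, "dz": 20, "rx": 0, "ry": 0, "rz": 3, "jaw": 1}, {"dx": 32, "dy": -66, "dz": 36, "rx": 0, "ry": 0, "rz": 6, "jaw": 1}, {"dx": 48, "dy": -102, "dz": 52, "rx": 0, "ry": 0, "rz": 9, "jaw": 1}, {"dx": 64, "dy": -138, "dz": 66, "rx": 0, "ry": 0, "rz": 12, "jaw": 1}, {"dx": 80, "dy": -174, "dz": 78, "rx": 0, "ry": 0, "rz": 15, "jaw": 1}, {"dx": 96, "dy": -210, "dz": 88, "rx": 0, "ry": 0, "rz": 18, "jaw": 1}, {"dx": 112, "dy": -246, "dz": 95, "rx": 0, "ry": 0, "rz": 21, "jaw": 1}, {"dx": 128, "dy": -282, "dz": 101, "rx": 0, "ry": 0, "rz": 25, "jaw": 1}]}}

```text
time: 2.17
tcp_pos: [0.4207, 0.3247, 0.3016]
ee_rot: [1.0, -0.004, 0.001, -0.001]
wrist_force: [0.9, 0.5, 0.7]
opening: 0.999
gripper_force: 0.0
```

Emit:
{"method": "send_rows", "body": {"targets": [{"dx": 14, "dy": -36, "dz": 0, "rx": 0, "ry": 0, "rz": 0, "jaw": 1}, {"dx": 28, "dy": -72, "dz": 0, "rx": 0, "ry": 0, "rz": 0, "jaw": 1}, {"dx": 42, "dy": -108, "dz": 0, "rx": 0, "ry": 0, "rz": 0, "jaw": 1}, {"dx": 56, "dy": -144, "dz": 0, "rx": 0, "ry": 0, "rz": 0, "jaw": 1}, {"dx": 70, "dy": -180, "dz": 0, "rx": 0, "ry": 0, "rz": 0, "jaw": 1}, {"dx": 84, "dy": -216, "dz": 0, "rx": 0, "ry": 0, "rz": 0, "jaw": 1}, {"dx": 96, "dy": -246, "dz": 0, "rx": 0, "ry": 0, "rz": 0, "jaw": 1}, {"dx": 96, "dy": -246, "dz": 0, "rx": 0, "ry": 0, "rz": 0, "jaw": 1}]}}

```text
time: 2.83
tcp_pos: [0.5173, 0.0761, 0.3005]
ee_rot: [1.0, -0.008, 0.0, 0.0]
wrist_force: [0.0, 0.5, -0.4]
opening: 1.0
gripper_force: 0.0
```

```bash
python3 - <<'E'
from h import *
c=read_camera("wrist");print(c["eye"],c["attitude"],c["K"])
p=np.load("p.npy")
im=np.ascontiguousarray(c["image"][:,:,::-1])
K=np.array(c["K"])
def wproj(P):
    q=Rm(c["attitude"]).T@(np.array(P)-np.array(c["eye"]));a=np.arctan2(np.hypot(q[0],q[1]),q[2]);f=np.arctan2(q[1],q[0])
    return K[0,0]*a*np.cos(f)+K[0,2],K[1,1]*a*np.sin(f)+K[1,2]
def w(P):
    cc,s=np.cos(p[2]),np.sin(p[2]);P=np.array(P)/1000.
    return p[0]+cc*P[0]-s*P[1],p[1]+s*P[0]+cc*P[1],P[2]
t=p[3]
pts=[(26,-35,150),(26,35,150),(32,35,150),(32,-35,150),(-25,-35,150),(-25,35,150),(-43,-35,150),(-43,35,150)]
for x in (-8,8):
    for k in range(6):
        a=np.radians(60*k+30)-0; yy,zz=17.3*np.sin(a+np.pi/6*0),17.3*np.cos(a)
        yy,zz=17.3*np.cos(np.radians(60*k+30)),17.3*np.sin(np.radians(60*k+30))
        pts.append((x,yy*np.cos(t)+zz*np.sin(t),125+zz*np.cos(t)-yy*np.sin(t)))
pts.append((41,184*np.cos(t),125-184*np.sin(t)))
print(manip.get_state()["tcp_pos"])
s=4
uv=[wproj(w(P)) for P in pts];print(np.round(uv).tolist())
u0=int(np.clip(np.mean([u[0] for u in uv])-100,0,440));v0=int(np.clip(np.mean([u[1] for u in uv])-75,0,250))
cr=cv2.resize(im[v0:v0+150,u0:u0+200],None,fx=s,fy=s,interpolation=cv2.INTER_CUBIC)
for u,v in uv: cv2.drawMarker(cr,(int((u-u0+.5)*s),int((v-v0+.5)*s)),(0,0,255),cv2.MARKER_CROSS,8,1)
print(u0,v0);cv2.imwrite("pics/w1.png",cr)
E
```

```text
[0.58492226 0.07311269 0.48562123] [-0.69580462  0.70681245  0.09057494 -0.08982358] [[309.70691629   0.         318.14223499]
 [  0.         309.70691629 195.82110393]
 [  0.           0.           1.        ]]
[0.51683936 0.07782794 0.30034779]
[[345.0, 156.0], [281.0, 157.0], [281.0, 151.0], [345.0, 151.0], [344.0, 201.0], [282.0, 201.0], [344.0, 216.0], [283.0, 217.0], [299.0, 183.0], [309.0, 185.0], [323.0, 184.0], [327.0, 181.0], [317.0, 179.0], [304.0, 180.0], [299.0, 169.0], [308.0, 171.0], [323.0, 170.0], [327.0, 168.0], [317.0, 166.0], [304.0, 167.0], [189.0, 142.0]]
207 101
```

View pics/w1.png

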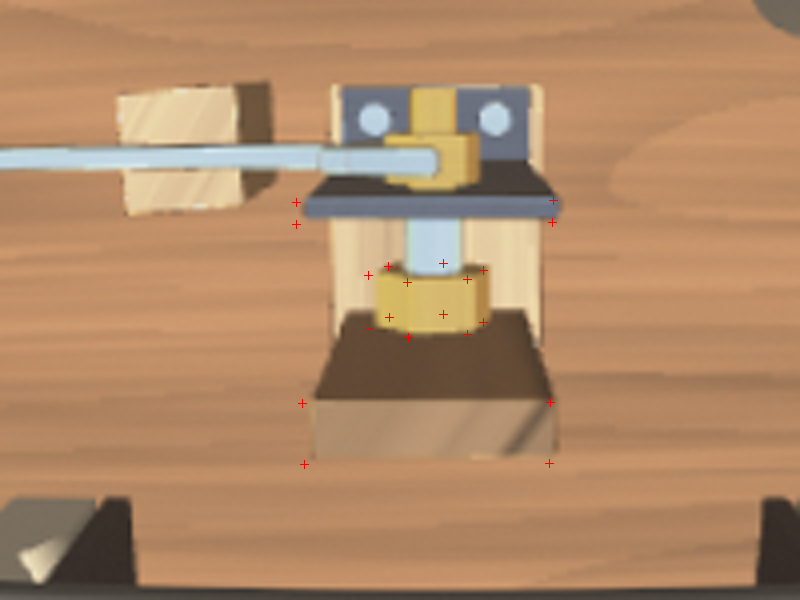

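Emit:
{"method": "send_rows", "body": {"targets": [{"dx": 0, "dy": 6, "dz": -25, "rx": -5, "ry": 0, "rz": 0, "jaw": 1}, {"dx": 0, "dy": 12, "dz": -50, "rx": -10, "ry": 0, "rz": 0, "jaw": 1}, {"dx": 0, "dy": 18, "dz": -75, "rx": -14, "ry": 0, "rz": 0, "jaw": 1}, {"dx": 0, "dy": 24, "dz": -97, "rx": -16.8, "ry": 0, "rz": 0, "jaw": 1}, {"dx": 0, "dy": 19, "dz": -115, "rx": -16.8, "ry": 0, "rz": 0, "jaw": 1}, {"dx": 0, "dy": 15, "dz": -127, "rx": -16.8, "ry": 0, "rz": 0, "jaw": 1}, {"dx": 0, "dy": 15, "dz": -127, "rx": -16.8, "ry": 0, "rz": 0, "jaw": 1}, {"dx": 0, "dy": 15, "dz": -127, "rx": -16.8, "ry": 0, "rz": 0, "jaw": 1}]}}

```text
time: 3.55
tcp_pos: [0.516, 0.0959, 0.1734]
ee_rot: [0.989, -0.005, 0.001, 0.146]
wrist_force: [0.8, -0.1, 0.9]
opening: 0.999
gripper_force: 0.0
```

```bash
python3 - <<'E'
from h import *
s=manip.get_state();print(s["tcp_pos"],Rm(s["ee_rot"]).round(3).tolist(),s["wrist_force"])
c=read_camera("side");im=np.ascontiguousarray(c["image"][150:350,250:450,::-1]);a=cv2.resize(im,None,fx=2,fy=2)
c=read_camera("wrist");b=cv2.resize(np.ascontiguousarray(c["image"][100:300,220:420,::-1]),None,fx=2,fy=2)
cv2.imwrite("pics/s2.png",np.hstack([a,b]))
E
```

```text
[0.51602245 0.09594033 0.17337864] [[1.0, -0.011, -0.0], [-0.01, -0.957, -0.29], [0.003, 0.29, -0.957]] [ 0.83844223 -0.13110524  0.85177139]
```

View pics/s2.png

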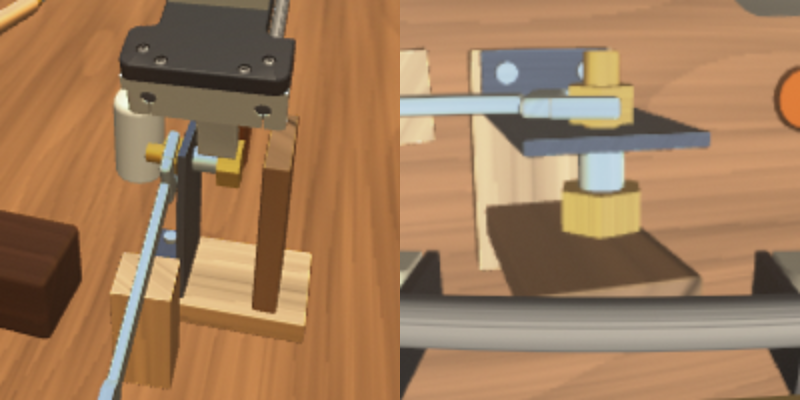

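Emit:
{"method": "send_rows", "body": {"targets": [{"dx": 1, "dy": -6, "dz": -11, "rx": 0, "ry": 0, "rz": 0, "jaw": 1}, {"dx": 1, "dy": -10, "dz": -22, "rx": 0, "ry": 0, "rz": 0, "jaw": 1}, {"dx": 1, "dy": -13, "dz": -33, "rx": 0, "ry": 0, "rz": 0, "jaw": 1}, {"dx": 1, "dy": -16, "dz": -44, "rx": 0, "ry": 0, "rz": 0, "jaw": 1}, {"dx": 1, "dy": -20, "dz": -55, "rx": 0, "ry": 0, "rz": 0, "jaw": 1}, {"dx": 1, "dy": -23, "dz": -66, "rx": 0, "ry": 0, "rz": 0, "jaw": 1}, {"dx": 1, "dy": -23, "dz": -66, "rx": 0, "ry": 0, "rz": 0, "jaw": 1}, {"dx": 1, "dy": -23, "dz": -66, "rx": 0, "ry": 0, "rz": 0, "jaw": 1}]}}

```text
time: 4.32
tcp_pos: [0.5177, 0.0726, 0.1083]
ee_rot: [0.989, -0.006, 0.001, 0.146]
wrist_force: [1.0, 0.1, 1.2]
opening: 0.998
gripper_force: 0.0
```

```bash
python3 - <<'E'
from h import *
s=manip.get_state();print(s["tcp_pos"],s["wrist_force"])
c=read_camera("side");im=np.ascontiguousarray(c["image"][150:350,250:450,::-1]);a=cv2.resize(im,None,fx=2,fy=2)
c=read_camera("wrist");b=cv2.resize(np.ascontiguousarray(c["image"][100:300,220:420,::-1]),None,fx=2,fy=2)
cv2.imwrite("pics/s3.png",np.hstack([a,b]))
E
```

```text
[0.51773363 0.07256962 0.10825732] [0.99394822 0.10915132 1.16485828]
```

View pics/s3.png

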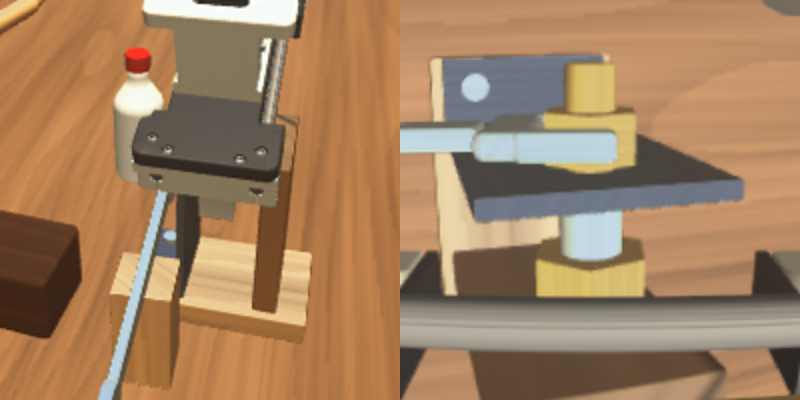

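Emit:
{"method": "send_rows", "body": {"targets": [{"dx": 0, "dy": 1, "dz": 0, "rx": 0, "ry": 0, "rz": 0, "jaw": 0.6}, {"dx": 0, "dy": 1, "dz": 0, "rx": 0, "ry": 0, "rz": 0, "jaw": 0.5}, {"dx": 0, "dy": 1, "dz": 0, "rx": 0, "ry": 0, "rz": 0, "jaw": 0.42}, {"dx": 0, "dy": 1, "dz": 0, "rx": 0, "ry": 0, "rz": 0, "jaw": 0.38}, {"dx": 0, "dy": 1, "dz": 0, "rx": 0, "ry": 0, "rz": 0, "jaw": 0.34}, {"dx": 0, "dy": 1, "dz": 0, "rx": 0, "ry": 0, "rz": 0, "jaw": 0.3}, {"dx": 0, "dy": 1, "dz": 0, "rx": 0, "ry": 0, "rz": 0, "jaw": 0.25}, {"dx": 0, "dy": 1, "dz": 0, "rx": 0, "ry": 0, "rz": 0, "jaw": 0.2}], "grip_force": 15}}

```text
time: 5.08
tcp_pos: [0.5172, 0.0734, 0.1073]
ee_rot: [0.989, -0.006, 0.001, 0.146]
wrist_force: [-0.0, -0.9, -0.2]
opening: 0.457
gripper_force: 0.0
```

Emit:
{"method": "send_rows", "body": {"targets": [{"dx": 0, "dy": 0, "dz": 0, "rx": 0, "ry": 0, "rz": 0, "jaw": 0.1}, {"dx": 0, "dy": 0, "dz": 0, "rx": 0, "ry": 0, "rz": 0, "jaw": 0.1}, {"dx": 0, "dy": 0, "dz": 0, "rx": 0, "ry": 0, "rz": 0, "jaw": 0.1}, {"dx": 0, "dy": 0, "dz": 0, "rx": 0, "ry": 0, "rz": 0, "jaw": 0.1}, {"dx": 0, "dy": 0, "dz": 0, "rx": 0, "ry": 0, "rz": 0, "jaw": 0.1}, {"dx": 0, "dy": 0, "dz": 0, "rx": 0, "ry": 0, "rz": 0, "jaw": 0.1}, {"dx": 0, "dy": 0, "dz": 0, "rx": 0, "ry": 0, "rz": 0, "jaw": 0.1}, {"dx": 0, "dy": 0, "dz": 0, "rx": 0, "ry": 0, "rz": 0, "jaw": 0.1}], "grip_force": 25}}

```text
time: 5.75
tcp_pos: [0.519, 0.0751, 0.1098]
ee_rot: [0.989, -0.005, 0.003, 0.145]
wrist_force: [-5.9, 7.3, 17.9]
opening: 0.196
gripper_force: 20.8
```

```bash
python3 - <<'E'
from h import *
s=manip.get_state();print({k:np.round(v,4).tolist() for k,v in s.items()})
E
```

```text
{'time': 5.75, 'q': [0.6967, 0.2509, -0.5112, 0.2662, -1.0117, 0.699], 'dq': [-0.0006, 0.0, 0.0004, 0.0005, 0.0005, 0.0002], 'tau': [-3.9787, -35.7986, 18.2373, 4.6651, 0.4934, 0.0015], 'tcp_pos': [0.519, 0.0751, 0.1098], 'ee_rot': [0.9894, -0.0051, 0.003, 0.1451], 'wrist_force': [-5.864, 7.3255, 17.927], 'moment': [1.4468, 2.2376, -0.6763], 'gripper_force': 20.7663, 'opening': 0.1958}
```

```bash
python3 - <<'E'
from h import *
c=read_camera("side");im=np.ascontiguousarray(c["image"][190:290,300:400,::-1]);a=cv2.resize(im,None,fx=4,fy=4,interpolation=cv2.INTER_CUBIC)
c=read_camera("wrist");b=cv2.resize(np.ascontiguousarray(c["image"][100:300,220:420,::-1]),None,fx=2,fy=2)
cv2.imwrite("pics/s4.png",np.hstack([a,b]))
E
```

```text
(no output)
```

View pics/s4.png

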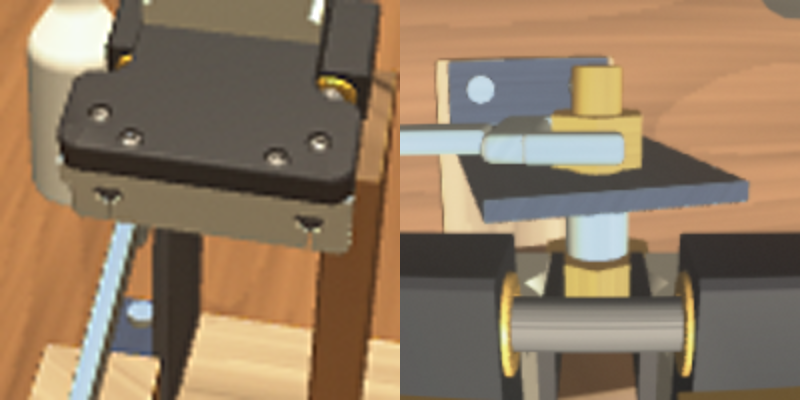

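```bash
cat > ov.py <<'E'
from h import *
import sys
s=manip.get_state();T=Rm(s["ee_rot"]);t0=np.array(s["tcp_pos"]);print(t0,s["opening"],s["gripper_force"],s["wrist_force"])
th=float(sys.argv[1])
c=read_camera("wrist");K=np.array(c["K"])
def wp(P):
    q=(np.atleast_2d(P)-np.array(c["eye"]))@Rm(c["attitude"]);a=np.arctan2(np.hypot(q[:,0],q[:,1]),q[:,2]);f=np.arctan2(q[:,1],q[:,0])
    return np.c_[K[0,0]*a*np.cos(f)+K[0,2],K[1,1]*a*np.sin(f)+K[1,2]]
h=s["opening"]*.044
def box(y): return np.array([t0+T@np.array([x,y,z]) for x in (-.0095,.0095) for z in (0,-.0376)])[[0,1,3,2]]
k=np.radians(60*np.arange(6)+30)
def hexa(x): 
    y,z=.01732*np.cos(k),.01732*np.sin(k)
    return np.c_[np.full(6,.517+x),.0785+y*np.cos(th)+z*np.sin(th),.125+z*np.cos(th)-y*np.sin(th)]
sd=read_camera("side")
def draw(im,pf,u0,v0,sc,w):
    a=cv2.resize(np.ascontiguousarray(im[v0:v0+int(500/sc),u0:u0+int(w/sc),::-1]),None,fx=sc,fy=sc,interpolation=cv2.INTER_CUBIC)
    for P,col in ((hexa(-.008),(0,0,255)),(hexa(.008),(0,0,255)),(box(h),(0,255,0)),(box(-h),(0,255,0))):
        cv2.polylines(a,[np.round((pf(P)-[u0,v0]+.5)*sc).astype(int)],True,col,1)
    return a
cv2.imwrite("pics/"+sys.argv[2],np.hstack([draw(c["image"],wp,270,185,5,400),draw(sd["image"],lambda P:proj(sd,P),315,190,5,400)]))
E
python3 ov.py 0.294 s5.png
```

```text
[0.51901366 0.07508952 0.1098365 ] 0.19901390130104946 20.762208625674248 [-5.75244681  6.43215149 17.17060857]
```

View pics/s5.png

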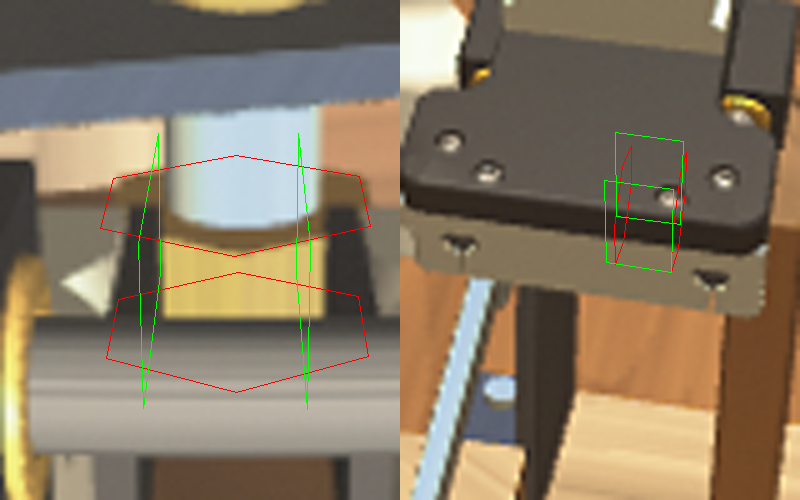

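```bash
python3 - <<'E'
from h import *
c=read_camera("side")
th=.294;yh=np.array([0,np.cos(th),-np.sin(th)]);zh=np.array([0,np.sin(th),np.cos(th)])
for n,t in (("s2",(.516,.0959,.1734)),("s3",(.5177,.0726,.1083))):
    for d in (0,.01,.02,.03):
        P=[np.array(t)+[x,0,0]+yh*y+d*zh for x in (-.0095,.0095) for y in (.044,.065)]
        print(n,d,((proj(c,P)-[250,150])*2).round().tolist())
w=read_camera("wrist");s=manip.get_state();T=Rm(s["ee_rot"])
print("cam in tool",T.T@(np.array(w["eye"])-s["tcp_pos"]))
E
```

```text
s2 0 [[235.0, 171.0], [230.0, 198.0], [205.0, 167.0], [199.0, 194.0]]
s2 0.01 [[235.0, 161.0], [231.0, 188.0], [205.0, 157.0], [199.0, 184.0]]
s2 0.02 [[236.0, 150.0], [231.0, 178.0], [204.0, 147.0], [198.0, 174.0]]
s2 0.03 [[236.0, 140.0], [231.0, 167.0], [204.0, 136.0], [198.0, 163.0]]
s3 0 [[233.0, 228.0], [228.0, 254.0], [206.0, 224.0], [201.0, 250.0]]
s3 0.01 [[233.0, 220.0], [228.0, 246.0], [205.0, 216.0], [200.0, 242.0]]
s3 0.02 [[233.0, 211.0], [228.0, 238.0], [205.0, 208.0], [200.0, 234.0]]
s3 0.03 [[233.0, 203.0], [228.0, 229.0], [205.0, 199.0], [199.0, 225.0]]
cam in tool [ 0.06763946  0.00196419 -0.18453665]
```

```bash
python3 - <<'E'
from h import *
c=read_camera("side")
th=.294;yh=np.array([0,np.cos(th),-np.sin(th)]);zh=np.array([0,np.sin(th),np.cos(th)])
for n,t in (("s2",(.516,.0959,.1734)),("s3",(.5177,.0726,.1083))):
  for y in (.065,.0965):
    for d in (.066,.076,.086,.096):
        P=[np.array(t)+[x,0,0]+yh*y+d*zh for x in (-.039,.039)]
        print(n,y,d,((proj(c,P)-[250,150])*2).round().tolist())
E
```

```text
s2 0.065 0.066 [[286.0, 132.0], [143.0, 116.0]]
s2 0.065 0.076 [[287.0, 120.0], [142.0, 104.0]]
s2 0.065 0.086 [[289.0, 107.0], [140.0, 91.0]]
s2 0.065 0.096 [[290.0, 93.0], [139.0, 78.0]]
s2 0.0965 0.066 [[280.0, 179.0], [130.0, 160.0]]
s2 0.0965 0.076 [[281.0, 167.0], [128.0, 148.0]]
s2 0.0965 0.086 [[282.0, 154.0], [126.0, 136.0]]
s2 0.0965 0.096 [[283.0, 141.0], [125.0, 123.0]]
s3 0.065 0.066 [[277.0, 203.0], [151.0, 186.0]]
s3 0.065 0.076 [[278.0, 193.0], [150.0, 176.0]]
s3 0.065 0.086 [[279.0, 183.0], [148.0, 166.0]]
s3 0.065 0.096 [[280.0, 172.0], [147.0, 156.0]]
s3 0.0965 0.066 [[272.0, 247.0], [140.0, 228.0]]
s3 0.0965 0.076 [[272.0, 238.0], [138.0, 218.0]]
s3 0.0965 0.086 [[273.0, 228.0], [137.0, 209.0]]
s3 0.0965 0.096 [[274.0, 217.0], [135.0, 198.0]]
```

Emit:
{"method": "send_rows", "body": {"targets": [{"dx": 0, "dy": 0, "dz": 0, "rx": 0, "ry": 0, "rz": 0, "jaw": 0.5}, {"dx": 0, "dy": 0, "dz": 0, "rx": 0, "ry": 0, "rz": 0, "jaw": 0.7}, {"dx": 0, "dy": 0, "dz": 0, "rx": 0, "ry": 0, "rz": 0, "jaw": 0.8}, {"dx": 0, "dy": 0, "dz": 0, "rx": 0, "ry": 0, "rz": 0, "jaw": 0.8}, {"dx": 0, "dy": 0, "dz": 0, "rx": 0, "ry": 0, "rz": 0, "jaw": 0.8}, {"dx": 0, "dy": 0, "dz": 0, "rx": 0, "ry": 0, "rz": 0, "jaw": 0.8}, {"dx": 0, "dy": 0, "dz": 0, "rx": 0, "ry": 0, "rz": 0, "jaw": 0.8}, {"dx": 0, "dy": 0, "dz": 0, "rx": 0, "ry": 0, "rz": 0, "jaw": 0.8}]}}

```text
time: 6.77
tcp_pos: [0.5172, 0.0733, 0.1072]
ee_rot: [0.989, -0.006, 0.001, 0.146]
wrist_force: [-0.4, 0.6, 0.2]
opening: 0.744
gripper_force: 0.0
```

```bash
cat >> ov.py <<'E'
# side overlay of body outline for several depths, wide crop
yh,zh,xh=-T[:,1],-T[:,2],T[:,0]
a=cv2.resize(np.ascontiguousarray(sd["image"][140:300,270:430,::-1]),None,fx=3.6,fy=3.6,interpolation=cv2.INTER_CUBIC)
def pl(P,col): cv2.polylines(a,[np.round((proj(sd,P)-[270,140]+.5)*3.6).astype(int)],True,col,1)
for d,col in ((.066,(0,0,255)),(.096,(0,255,255))):
    pl([t0+d*zh+xh*x+yh*y for x,y in ((-.039,-.0965),(-.039,.0965),(.039,.0965),(.039,-.0965))],col)
for d,col in ((0,(0,255,0)),(.028,(255,255,0))):
    pl([t0+d*zh+xh*x+yh*y for x,y in ((-.0095,h),(-.0095,h+.021),(.0095,h+.021),(.0095,h))],col)
cv2.imwrite("pics/x"+sys.argv[2],a)
E
python3 ov.py 0.294 s6.png
```

```text
[0.51715482 0.07326912 0.10715925] 0.7437661427357044 0.0 [-0.42231482  0.62745286  0.23261643]
```

View pics/xs6.png

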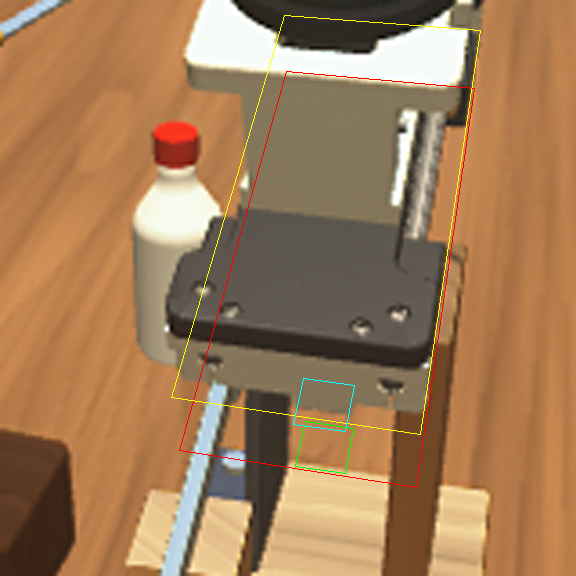

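Emit:
{"method": "send_rows", "body": {"targets": [{"dx": 0, "dy": -1.5, "dz": -5, "rx": 0, "ry": 0, "rz": 0, "jaw": 0.8}, {"dx": 0, "dy": -3, "dz": -10, "rx": 0, "ry": 0, "rz": 0, "jaw": 0.8}, {"dx": 0, "dy": -4.5, "dz": -15, "rx": 0, "ry": 0, "rz": 0, "jaw": 0.8}, {"dx": 0, "dy": -6, "dz": -20, "rx": 0, "ry": 0, "rz": 0, "jaw": 0.8}, {"dx": 0, "dy": -7, "dz": -23, "rx": 0, "ry": 0, "rz": 0, "jaw": 0.8}, {"dx": 0, "dy": -8, "dz": -26, "rx": 0, "ry": 0, "rz": 0, "jaw": 0.8}, {"dx": 0, "dy": -9, "dz": -29, "rx": 0, "ry": 0, "rz": 0, "jaw": 0.8}, {"dx": 0, "dy": -9, "dz": -29, "rx": 0, "ry": 0, "rz": 0, "jaw": 0.8}]}}

```text
time: 7.53
tcp_pos: [0.5169, 0.064, 0.0777]
ee_rot: [0.989, -0.006, 0.0, 0.146]
wrist_force: [-0.4, 0.7, 0.1]
opening: 0.799
gripper_force: 0.0
```

```bash
python3 ov.py 0.294 s7.png
```

```text
[0.51691457 0.06403155 0.07771827] 0.7994763212921648 0.0 [-0.44660175  0.65776217  0.10870028]
```

View pics/xs7.png

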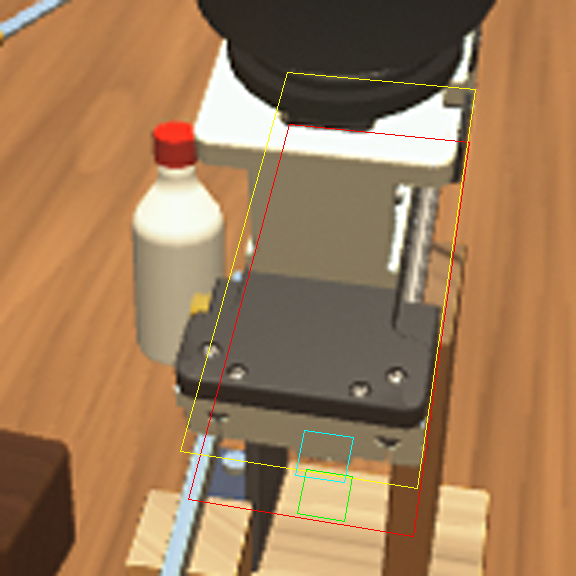

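Emit:
{"method": "send_rows", "body": {"targets": [{"dx": 0, "dy": 0, "dz": 0, "rx": 0, "ry": 0, "rz": 0, "jaw": 0.6}, {"dx": 0, "dy": 0, "dz": 0, "rx": 0, "ry": 0, "rz": 0, "jaw": 0.4}, {"dx": 0, "dy": 0, "dz": 0, "rx": 0, "ry": 0, "rz": 0, "jaw": 0.2}, {"dx": 0, "dy": 0, "dz": 0, "rx": 0, "ry": 0, "rz": 0, "jaw": 0.2}, {"dx": 0, "dy": 0, "dz": 0, "rx": 0, "ry": 0, "rz": 0, "jaw": 0.2}, {"dx": 0, "dy": 0, "dz": 0, "rx": 0, "ry": 0, "rz": 0, "jaw": 0.2}, {"dx": 0, "dy": 0, "dz": 0, "rx": 0, "ry": 0, "rz": 0, "jaw": 0.2}, {"dx": 0, "dy": 0, "dz": 0, "rx": 0, "ry": 0, "rz": 0, "jaw": 0.2}], "grip_force": 15}}

```text
time: 8.3
tcp_pos: [0.5174, 0.0656, 0.0781]
ee_rot: [0.989, -0.006, 0.001, 0.145]
wrist_force: [-1.4, 5.1, -1.5]
opening: 0.342
gripper_force: 15.0
```

Emit:
{"method": "send_rows", "body": {"targets": [{"dx": 0, "dy": 0, "dz": 0, "rx": 0, "ry": 0, "rz": 0, "jaw": 0.2}, {"dx": 0, "dy": 0, "dz": 0, "rx": 0, "ry": 0, "rz": 0, "jaw": 0.2}, {"dx": 0, "dy": 0, "dz": 0, "rx": 0, "ry": 0, "rz": 0, "jaw": 0.2}, {"dx": 0, "dy": 0, "dz": 0, "rx": 0, "ry": 0, "rz": 0, "jaw": 0.2}, {"dx": 0, "dy": 0, "dz": 0, "rx": 0, "ry": 0, "rz": 0, "jaw": 0.2}, {"dx": 0, "dy": 0, "dz": 0, "rx": 0, "ry": 0, "rz": 0, "jaw": 0.2}, {"dx": 0, "dy": 0, "dz": 0, "rx": 0, "ry": 0, "rz": 0, "jaw": 0.2}, {"dx": 0, "dy": 0, "dz": 0, "rx": 0, "ry": 0, "rz": 0, "jaw": 0.2}], "grip_force": 15}}

```text
time: 8.97
tcp_pos: [0.5174, 0.0656, 0.0781]
ee_rot: [0.989, -0.005, 0.001, 0.145]
wrist_force: [-1.3, 5.3, -0.8]
opening: 0.341
gripper_force: 15.0
```

```bash
python3 - <<'E'
from h import *
s=manip.get_state();print({k:np.round(v,4).tolist() for k,v in s.items()})
E
```

```text
{'time': 8.9667, 'q': [0.6812, 0.2827, -0.5592, 0.2818, -0.9344, 0.6871], 'dq': [0.0004, -0.0004, 0.0009, -0.0002, 0.002, 0.0005], 'tau': [-3.0972, -45.4175, 21.1421, 6.2937, -1.6696, -0.1342], 'tcp_pos': [0.5174, 0.0656, 0.0781], 'ee_rot': [0.9894, -0.0054, 0.0011, 0.1452], 'wrist_force': [-1.3396, 5.257, -0.7601], 'moment': [2.877, 0.7929, -0.2053], 'gripper_force': 15.0, 'opening': 0.3407}
```

Emit:
{"method": "send_rows", "body": {"targets": [{"dx": 0, "dy": 1.5, "dz": 0, "rx": 0, "ry": 0, "rz": 0, "jaw": 0.2}, {"dx": 0, "dy": 1.8, "dz": 0, "rx": 0, "ry": 0, "rz": 0, "jaw": 0.2}, {"dx": 0, "dy": 2.6, "dz": -0.2, "rx": 1, "ry": 0, "rz": 0, "jaw": 0.2}, {"dx": 0, "dy": 4.3, "dz": -0.6, "rx": 3, "ry": 0, "rz": 0, "jaw": 0.2}, {"dx": 0, "dy": 6.0, "dz": -1.0, "rx": 5, "ry": 0, "rz": 0, "jaw": 0.2}, {"dx": 0, "dy": 7.7, "dz": -1.4, "rx": 7, "ry": 0, "rz": 0, "jaw": 0.2}, {"dx": 0, "dy": 9.3, "dz": -1.6, "rx": 9, "ry": 0, "rz": 0, "jaw": 0.2}, {"dx": 0, "dy": 9.3, "dz": -1.6, "rx": 9, "ry": 0, "rz": 0, "jaw": 0.2}], "grip_force": 30}}

```text
time: 9.63
tcp_pos: [0.5173, 0.0732, 0.0764]
ee_rot: [0.998, -0.006, 0.0, 0.067]
wrist_force: [3.8, 0.7, -6.6]
opening: 0.337
gripper_force: 30.0
```

Emit:
{"method": "send_rows", "body": {"targets": [{"dx": 0, "dy": 1.4, "dz": -0.4, "rx": 1.6, "ry": 0, "rz": 0, "jaw": 0.2}, {"dx": 0, "dy": 2.8, "dz": -0.7, "rx": 3.2, "ry": 0, "rz": 0, "jaw": 0.2}, {"dx": 0, "dy": 4.1, "dz": -0.9, "rx": 4.8, "ry": 0, "rz": 0, "jaw": 0.2}, {"dx": 0, "dy": 5.4, "dz": -1, "rx": 6.4, "ry": 0, "rz": 0, "jaw": 0.2}, {"dx": 0, "dy": 6.7, "dz": -1, "rx": 7.8, "ry": 0, "rz": 0, "jaw": 0.2}, {"dx": 0, "dy": 6.7, "dz": -1, "rx": 7.8, "ry": 0, "rz": 0, "jaw": 0.2}, {"dx": 0, "dy": 6.7, "dz": -1, "rx": 7.8, "ry": 0, "rz": 0, "jaw": 0.2}, {"dx": 0, "dy": 6.7, "dz": -1, "rx": 7.8, "ry": 0, "rz": 0, "jaw": 0.2}], "grip_force": 30}}

```text
time: 10.3
tcp_pos: [0.5173, 0.0797, 0.0759]
ee_rot: [1.0, -0.006, -0.0, 0.001]
wrist_force: [2.2, -5.2, 1.5]
opening: 0.341
gripper_force: 30.0
```

```bash
python3 - <<'E'
from h import *
from scipy.optimize import minimize_scalar
s=manip.get_state();print(s["tcp_pos"],np.degrees(R.from_quat(s["ee_rot"]).as_matrix()[:,2]),s["wrist_force"],s["opening"],s["gripper_force"],s["moment"])
p=[.5165,.080,-.01]
for n in ("scene","side"):
    c=read_camera(n);save(c,n+"9.png");r=regions_of(c,"spanner")
    for q in ("offcut","spanner"):
        rr=regions_of(c,q)
        if rr: ys,xs=np.nonzero(rr[0]["region"]);print(n,q,rr[0]["p"],rr[0]["at"],xs.min(),xs.max(),ys.min(),ys.max(),len(xs))
    # end of spanner: predicted centreline points vs theta
    for t in (-.05,0,.05,.294):
        P=[(.5165+.041,.08+y*np.cos(t),.125-y*np.sin(t)) for y in (.06,.12,.184,.198)]
        print(n,t,proj(c,P).round(1).tolist())
    m=r[0]["region"];rows=np.nonzero(m.any(1))[0]
    for k in rows[-60::6]: print(k,np.nonzero(m[k])[0][[0,-1]],end=" ")
    print()
E
```

```text
[0.51728862 0.07972502 0.07592933] [-9.34122069e-03 -9.10587488e-02 -5.72957064e+01] [ 2.24194159 -5.24004393  1.52255189] 0.3410313457114831 30.000176009270945 [-2.19969171 -0.59421104  0.1210719 ]
scene offcut 0.7 [289.2, 396.7] 383 412 269 304 724
scene spanner 0.63 [272.2, 407.3] 374 443 224 325 751
scene -0.05 [[399.1, 256.8], [418.7, 284.1], [441.1, 315.3], [446.2, 322.4]]
scene 0 [[398.9, 257.6], [418.2, 285.4], [440.1, 317.1], [445.1, 324.3]]
scene 0.05 [[398.7, 258.2], [417.6, 286.6], [438.9, 318.7], [443.7, 326.0]]
scene 0.294 [[396.9, 260.4], [413.4, 290.1], [431.4, 322.6], [435.4, 329.8]]
266 [402 406] 272 [406 410] 278 [409 414] 284 [413 418] 290 [416 422] 296 [420 427] 302 [424 431] 308 [428 434] 314 [432 440] 320 [435 443] 
side offcut 0.58 [313.6, 323.3] 306 340 276 344 1815
side spanner 0.68 [296.2, 310.2] 294 336 240 338 852
side -0.05 [[327.4, 251.7], [316.2, 280.6], [301.1, 319.6], [297.2, 329.6]]
side 0 [[327.4, 253.6], [316.3, 284.5], [301.4, 325.9], [297.6, 336.5]]
side 0.05 [[327.5, 255.3], [316.5, 288.1], [301.8, 331.8], [298.1, 342.8]]
side 0.294 [[327.9, 262.6], [318.0, 302.6], [305.3, 353.0], [302.3, 365.4]]
279 [314 321] 285 [312 317] 291 [309 315] 297 [307 313] 303 [304 311] 309 [302 310] 315 [297 307] 321 [295 306] 327 [294 305] 333 [294 303]
```

```bash
python3 -c "
from rig import manip
print(manip.sign_off())"
```

```text
the job is handed in; nothing more can be done
None
```

The job is handed in: I turned the bolt head until the spanner was level (about 0.01 ± 0.02 rad by the cameras) and well clear of the offcut, and the gripper is still holding it by two flats at 30 N. An earlier, too-high close at about 21 N landed on the head's upper faces and pushed up on it with about 18 N before I reopened and went lower.

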